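# Clip the sensor on the water bath and hold its dial at the third mark

### The job

Move the sprung sensor clip from its stand to the water-bath cooker: squeeze it open, set it upright over the dip in the middle of the tank's near wall and let it close there by itself, gripping that wall. Then take hold of the dial on the cooker's control box, turn it clockwise past its first two clicks to the third and last mark, and keep holding it there against its return spring: finish while holding the dial. Leave the things standing around where they are.

Things in the scene. Friction and masses are not known exactly. Their poses are not given: they have to be found in the camera images.
- bath: Water-bath cooker, fixed, 150 mm deep (x), 280 mm wide (y); origin on the worktop under its middle, x away from the robot. Left: open empty steel tank, 190 mm wide (centre y = +45 mm), walls 4 mm, rim 80 mm high. The rim of its near wall (x = -73 mm) has a 76 mm wide dip at y = +45 mm, there 72 mm high. Right: white control box, 52 mm high, dial on top (upright axis at x = 0, y = -95 mm).
- seat (a point): Middle of the top edge of the dip in the tank's near wall (4 mm thick), where the clip goes; 72 mm above the worktop; axes as the bath's: x across the wall, y along it, z up.
- dial_grip (a point): Point on the dial's axis, 74 mm above the worktop, in the middle of the dial's black grip bar: 46 mm long, 11 mm wide, its sides from 59 to 84 mm above the worktop, top free. Its x axis lies along the bar to the end with the white line and turns with the dial.
- dial (a joint): Dial angle, rad, growing clockwise from above: 0 = rest, white line along the bath's +x (away from the robot). Raised marks on the box at 0 and, each longer, at 0.4, 0.8 and 1.2 (third), a click at each; end stop just past it at 1.28. Let go, it springs right back to 0, past the clicks. Spring 0.05 N m at 0, 0.13 at the third mark; clicks add up to 0.035.
- stand: Clip stand, fixed: foot 75 x 85 x 14 mm with an upright steel fin, 4 mm thick in x, 50 mm long in y, top 80 mm above the worktop. Origin on the worktop under its middle. It may stand left or right of the bath.
- clip: Sprung clip, 60 g, 28 mm wide (y), at first upright on the stand's fin. Origin on its pivot (10 mm hub), 12 mm above the edge bitten; x across the jaws, z up. Handles end 45 mm above the pivot, jaw tips 30 mm below. 32 mm up it is 38 mm over the handles closed; pinched to 22 mm (7 N) handles are parallel, at a stop, jaws 16 mm apart. Pose is of the -x half, tilting 0.25 as squeezed. Reversible.
- clip_bite (a point): Middle of the clip's jaw pads (pads 10 mm high, 24 mm wide), 25 mm below its pivot: on an edge it is 13 mm below the edge's top when the pivot is 12 mm above.
- clip_jaw (a joint): Opening of the clip, rad: 0 = closed on a 4 mm edge, 0.5 = fully open at its stop, below 0 = closed on nothing.
- mug: White speckled mug with a handle, 90 mm high; bystander on the side of the bath where the stand is not.
- salt_shaker: Salt shaker, 44 mm across, 90 mm high, bystander near the front edge.
- honey_jar: Honey jar, 71 mm across, 82 mm high, bystander behind at the left.
- spice_jar: Spice jar, 45 mm across, 106 mm high, bystander near the front edge at the left.
Mind the look-alikes: they are no part of the job. There is more than one size of the clip; the job needs the larger. Leave any green look-alike of the stand alone.

How it is judged (in metres and radians):
On the way, in this order (a step that is already met when the one before it is completed fails the run):
1. the clip is squeezed open and lifted clear of its stand (distance between clip and stand above 0.12 m and value of joint clip_jaw above 0.15 rad and contact force between the fingers and clip above 0.5 N), for 0.1 s.
2. the clip grips the near wall of the tank in the dip, released (x of clip_bite in the frame of seat between -0.009 and 0.009 m and y of clip_bite in the frame of seat between -0.026 and 0.026 m and z of clip_bite in the frame of seat between -0.022 and -0.004 m and angle between clip's own z axis and vertical below 0.35 rad and angle between the x axis of clip and the x axis of bath, either way round below 0.35 rad and contact force between clip and bath above 0.5 N and contact force between the fingers and clip below 0.1 N and linear speed of clip below 0.03 m/s and value of joint clip_jaw below 0.2 rad), for 0.3 s.
3. the dial is gripped and has been turned past two clicks to the third mark (value of joint dial above 1.08 rad and contact force between the fingers and bath above 0.5 N), for 0.3 s.
At the end, for the whole second after the job is handed in: Fingers hold the dial still beyond 1.08 rad (third mark 1.2, stop 1.28). The released clip grips the near wall in the dip: pads 4-22 mm below its edge, within 26 mm of its middle along and 9 mm across, upright and square within 0.35 rad, jaw under 0.2 rad (all of step 2 and all of step 3 and velocity of joint dial between -0.2 and 0.2 rad/s); the arm keeps its last pose, push and grip.
It fails at once if a bystander (mug, salt shaker, honey jar, spice jar) is shoved more than 30 mm or knocked over (distance of any of mug, salt_shaker, honey_jar, spice_jar from where it was at the start of the episode above 0.03 m or angle between any of mug, salt_shaker, honey_jar, spice_jar's own z axis and vertical above 0.5 rad).
It also fails if it takes over 56 s, if anything falls off the work surface, if the arm or the gripper's body presses on something with over 40 N, if the wrist force passes 120 N, or if a joint passes its speed limit or range.

### The arm

A 6-joint arm with a two-finger parallel gripper is mounted at the origin on a cart in front of the work surface, level with it; the furniture and walls round the work are solid. World frame = base frame: x ahead of the robot, y to its left, z up, the work surface at z = 0. Lengths are in mm, angles in rad, forces in N, time in s.
With the tool pointing down it reaches from about 300 to 775 mm from the base axis. Payload 14.6 kg.
Tool frame: the origin (TCP) lies between the finger pads; the fingertips stand ahead of it and the grasp point (between the pads) lies 11 mm behind it (manip.finger_overhang is the z of the fingertips in the tool frame, in mm); z points along the fingers, y is the line along which they close (so a half turn about z gives the same grasp; the last joint's range is limited). The gripper opens to 94 mm and grips with 3 to 60 N. Pads are 16 mm wide; open, the fingers measure 119 mm over their backs; the gripper's body (75 mm by 177 mm) begins 78 mm behind the grasp point.
Start: joints at [-1.387, 0.3, 1.521, -0, 1.321, -0.067], TCP at [136.492, -532.784, 213.446] pointing down, gripper open.
Joint ranges: [-3.03, 3.03], [-0.79, 2.21], [0.23, 2.52], [-1.04, 4.18], [0, 3.07], [-2.55, 2.55]. Speed limits (rad/s): [2.22, 2.22, 2.57, 3.14, 3.14, 3.14].

### API

Orientations are given as [roll, pitch, yaw] about the fixed x, y, z axes, in that order (R = Rz(yaw) Ry(pitch) Rx(roll)).
In Python, from cell import manip gives the robot as it stands.
- The arm moves only by the tool jog_arm, never from a script. Its argument "series" is a list of rows, each a list of 7 numbers: the shift along the world's x, y, z as a fraction of full scale, then the turn, a rotation vector about the world's x, y, z as a fraction of full scale, then the closure, from 0 (fully open) to 1 (shut). In form: [[dx, dy, dz, wx, wy, wz, fingers], ...]. A call has 1 to 8 rows; each row is the pose to reach, as a shift and turn from the pose commanded when the call began; what a row does not reach only later rows make up. Full scale, the value 1, is 120 mm for a shift and 90 degrees for a turn. A row lasts 1/12 s, in which the tool goes at most 41.7 mm and 7.16 degrees, less where a joint would pass 70% of its speed; a pose out of reach is approached as far as the arm can. A call with a number of a shift or a turn outside -1 to 1 is refused whole. A call with a gripper value outside its range is refused whole. The fingers move at their own pace and stop on an object; "grip_force" is the grip in N (left out, the last holds). Time passes only in rows, so rows that repeat a pose let the fingers close. It gives the time, the measured TCP pose, the force, the opening and the grip force at its end, in the units of the state.
- manip.read_state(): the state, without advancing time (a new reading comes with each control period).
- manip.camera(name): name is "side" or "top" or "wrist"; returns a dict with "frame" (384x512x3 uint8, red, green, blue), "vfov" (degrees; the focal length in pixels is half the picture's height over the tangent of half this angle, whatever the lens; pixels are square), "cx", "cy" (the principal point, pixels), "R" (3x3) and "t" (3): a world point X has camera coordinates R X + t; the wrist camera has in their place "hand_eye" (4x4, takes a point from camera to tool coordinates, whose origin is the TCP and whose axes are the flange's). Camera axes: x right, y down, z forward; pixel columns grow to the right and rows downward; lengths in mm; the calibration is good to about 2 mm. The wrist camera is an equidistant fisheye: a pixel r from the principal point sees the ray r / f radians off the axis. A picture is of the moment at which its call begins: read the wrist's pose just before it. There is no depth.
- manip.sign_off(): hands the job in; it is judged then, once.
The state is a dict: "clock": time; "joints": joint angles; "qd": joint speeds; "effort": joint torques, N m; "eef_pos": TCP position; "eef_rot": TCP orientation; "wrist_force": force on the tool from outside, world axes, zero at the start; "moment": the same for the moment, N m; "finger_gap": finger opening in mm; "finger_force": force on a finger pad.
Only numpy, scipy, OpenCV 4.12 (cv2) and the standard library are available. Lean on these libraries where they do the work, as an engineer would, in place of code of your own. Each camera call takes 0.05 s, during which the arm holds its last target. There are 200 camera calls.

## Working session

There is one attempt and no reset: what is moved stays moved. The work goes in short steps, Python scripts to look and compute and a tool call to move; the robot and the scene stay as the last step left them, time stands still between calls to the robot, and variables do not carry over. Pictures are saved under pics/ and viewed, at most 10 in all, crops included, and the job is handed in when it is done.

Besides the shell and the picture viewer there is one more tool, called after "Request:" as name([rows], argument=value, ...), one row to a line, values as JSON. jog_arm: Moves the arm, as the interface text tells. Its arguments: {"type":"object","properties":{"series":{"type":"array"},"grip_force":{"type":"number"}},"required":["series"]}

```bash
mkdir -p pics
cat > h.py <<'E'
import numpy as np, cv2
from cell import manip
def snap(n,fn):
    c=manip.camera(n); cv2.imwrite(fn,c["frame"][:,:,::-1]); return c
def foc(c): return 192/np.tan(np.radians(c["vfov"])/2)
def ray(c,u,v):
    f=foc(c); d=np.array([(u-c["cx"])/f,(v-c["cy"])/f,1]); R=np.array(c["R"]); t=np.array(c["t"])
    return -R.T@t, R.T@d
def plane(c,u,v,z):
    o,d=ray(c,u,v); return o+d*(z-o[2])/d[2]
def proj(c,X):
    p=np.array(c["R"])@np.array(X,float)+np.array(c["t"]); f=foc(c); return np.array([c["cx"]+f*p[0]/p[2],c["cy"]+f*p[1]/p[2]])
def tri(c1,p1,c2,p2):
    o1,d1=ray(c1,*p1); o2,d2=ray(c2,*p2)
    s=np.linalg.lstsq(np.c_[d1,-d2],o2-o1,rcond=None)[0]
    a,b=o1+s[0]*d1,o2+s[1]*d2
    return (a+b)/2,np.linalg.norm(a-b)
E
python3 - <<'E'
from h import *
import pickle
cs={n:manip.camera(n) for n in("top","side")}
pickle.dump(cs,open("c0.pkl","wb"))
for n,c in cs.items():
    cv2.imwrite(f"pics/{n}0.png",cv2.resize(c["frame"][:,:,::-1],(800,600),interpolation=cv2.INTER_CUBIC))
    print(n,c["vfov"],c["cx"],c["cy"],ray(c,c["cx"],c["cy"]))
print(manip.read_state(),manip.finger_overhang)
E
```

```text
top 51.87793914540307 256.28065829202257 192.2920770605053 (array([ 444.80007954,    5.11242935, 1330.69330095]), array([ 0.05296215, -0.00852399, -0.99856014]))
side 57.33164725609743 256.00009791143316 192.89025000143783 (array([159.15893065, 646.94916645, 490.01100849]), array([ 0.43647739, -0.7600668 , -0.48144152]))
{'clock': 0.1, 'joints': array([-1.38659913e+00,  3.00393463e-01,  1.52151659e+00,  8.66642974e-06,
        1.32073421e+00, -6.65552794e-02]), 'qd': array([ 1.66010978e-03,  4.40231704e-04, -1.63743073e-05,  1.60995149e-03,
        9.53154554e-04,  3.89347387e-05]), 'effort': array([ 9.48031011e-04, -5.32642365e+01, -3.53283298e+01,  7.09566800e-02,
        2.34782853e-02, -4.16385399e-05]), 'eef_pos': array([ 136.45303336, -532.56134904,  212.95620421]), 'eef_rot': array([-3.14054393e+00, -7.83144188e-05,  2.50750284e-01]), 'wrist_force': array([ 6.34289580e-01, -4.70677648e-01, -3.14765478e-04]), 'moment': array([ 0.02238326, -0.02045605,  0.01932313]), 'finger_force': 0.0, 'finger_gap': 94.02953797846305} 8.0
```

View pics/top0.png

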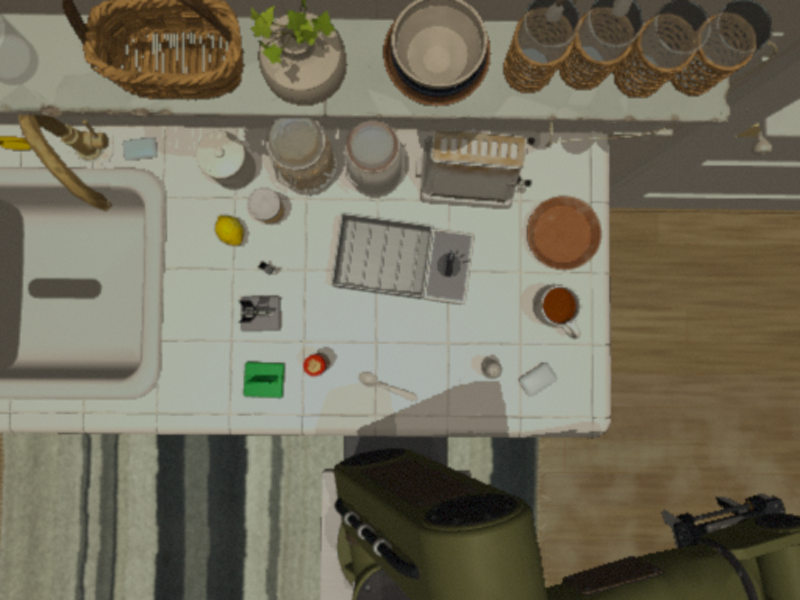

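View pics/side0.png

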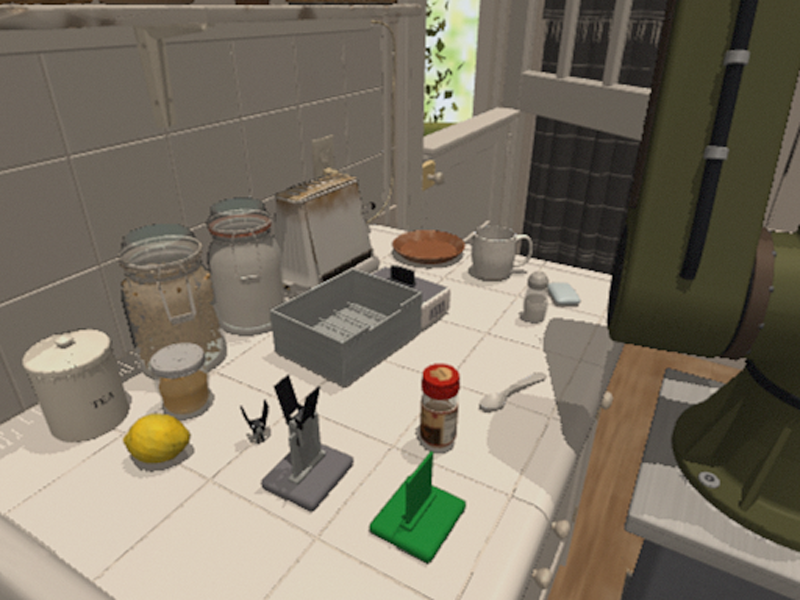

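Candidates (800x600 top picture): the grey stand with the large clip at (260,312), the small clip loose on the worktop at (268,267), the green look-alike stand, empty, at (264,380). I choose the clip on the grey stand and check it in a close crop.

Run:
```python
from h import *
import pickle
cs=pickle.load(open("c0.pkl","rb"))
T=cs["top"]["frame"][:,:,::-1];S=cs["side"]["frame"][:,:,::-1]
a=cv2.resize(T[180:216,148:188],(400,360),interpolation=cv2.INTER_NEAREST)
b=cv2.resize(S[235:330,160:232],(273,360),interpolation=cv2.INTER_NEAREST)
c=cv2.resize(T[130:200,205:310],(360,240),interpolation=cv2.INTER_CUBIC)
out=np.zeros((600,800,3),np.uint8);out[:360,:400]=a;out[:360,420:693]=b;out[360:,:360]=c
d=cv2.resize(S[165:250,165:295],(367,240),interpolation=cv2.INTER_CUBIC);out[360:,400:767]=d
cv2.imwrite("pics/crop1.png",out)
```

```text
(no output)
```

View pics/crop1.png

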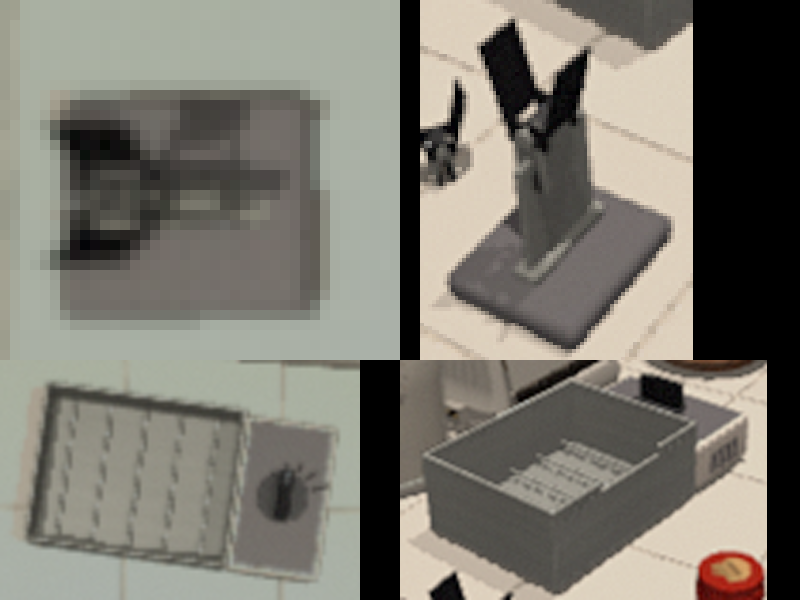

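Crop: the big clip (black handles splayed along x) sits on the grey fin near its +y end; small clip loose beside it; the green stand is empty. That confirms the choice; the dial is at about (285,495) in the lower-left panel.

Run:
```python
from h import *
import pickle
cs=pickle.load(open("c0.pkl","rb"));T=cs["top"];S=cs["side"]
A=lambda x,y:(148+x/10-.5,180+y/10-.5)
B=lambda x,y:(160+(x-420)/3.79-.5,235+y/3.79-.5)
C=lambda x,y:(205+x/3.4286-.5,130+(y-360)/3.4286-.5)
D=lambda x,y:(165+(x-400)/2.823-.5,165+(y-360)/2.823-.5)
r=lambda n,p:print(n,np.round(p,1))
for n,p in dict(tl=(60,92),tr=(308,92),br=(308,318),bl=(60,318)).items(): r("foot "+n,plane(T,*A(*p),14))
r("finR",plane(T,*A(290,185),80))
r("handle far",plane(T,*A(100,138),125)); r("handle near",plane(T,*A(100,245),125)); r("clip mid z84",plane(T,*A(115,195),90))
for n,p in dict(FL=(48,383),NL=(28,543),FR=(245,410),NR=(228,570)).items(): r("tank "+n,plane(T,*C(*p),80))
for n,p in dict(FR=(337,432),NR=(320,580)).items(): r("box "+n,plane(T,*C(*p),52))
r("dial",plane(T,*C(285,497),70))
# side: tank near-left corner rim, near-right; far-left
for n,p in dict(NL=(555,516),FL=(424,460),NR=(695,424),FR=(573,380)).items(): r("side tank "+n,plane(S,*D(*p),80))
r("handle tops far-left",plane(S,*B(500,33),129)); r("near",plane(S,*B(585,55),129))
r("side finR top",plane(S,*B(590,118),80))
```

```text
foot tl [523.2 336.7  14. ]
foot tr [524.  254.1  14. ]
foot br [448.7 252.6  14. ]
foot bl [447.9 334.9  14. ]
finR [490.5 246.8  80. ]
handle far [502.6 296.2 125. ]
handle near [470.  295.5 125. ]
clip mid z84 [486.5 299.6  90. ]
tank FL [689.3 116.8  80. ]
tank NL [539.7 133.1  80. ]
tank FR [666. -67.  80.]
tank NR [516.5 -52.2  80. ]
box FR [ 650.8 -156.4   52. ]
box NR [ 509.5 -140.7   52. ]
dial [ 586.1 -105.6   70. ]
side tank NL [538.6 141.9  80. ]
side tank FL [680.8 127.5  80. ]
side tank NR [517.7 -42.5  80. ]
side tank FR [662.1 -63.   80. ]
handle tops far-left [507.9 294.7 129. ]
near [465.5 288.2 129. ]
side finR top [476.2 275.9  80. ]
```

Request:
jog_arm([
  [1,1,0.4,0,0,0.4,0],
  [1,1,0.4,0,0,0.4,0],
  [1,1,0.4,0,0,0.4,0],
  [1,1,0.4,0,0,0.4,0],
  [1,1,0.4,0,0,0.4,0],
  [1,1,0.4,0,0,0.4,0],
])

```text
clock: 0.6
eef_pos: [258.2, -411.4, 262.4]
eef_rot: [3.14, 0.0, 0.889]
wrist_force: [-0.1, -0.2, 0.4]
finger_gap: 93.9
finger_force: 0.0
```

Request:
jog_arm([
  [1,1,0.2,0,0,0.44,0],
  [1,1,0.2,0,0,0.44,0],
  [1,1,0.2,0,0,0.44,0],
  [1,1,0.2,0,0,0.44,0],
  [1,1,0.2,0,0,0.44,0],
  [1,1,0.2,0,0,0.44,0],
])

```text
clock: 1.1
eef_pos: [377.6, -291.9, 285.1]
eef_rot: [-3.141, -0.0, 1.576]
wrist_force: [-0.5, -0.1, -1.2]
finger_gap: 94.0
finger_force: 0.0
```

Request:
jog_arm([
  [1,1,0.5,0,0,0,0],
  [1,1,0.5,0,0,0,0],
  [1,1,0.5,0,0,0,0],
  [1,1,0.5,0,0,0,0],
  [1,1,0.5,0,0,0,0],
])

```text
clock: 1.52
eef_pos: [498.9, -170.7, 346.3]
eef_rot: [3.14, -0.0, 1.568]
wrist_force: [-0.7, 0.4, -0.0]
finger_gap: 94.0
finger_force: 0.0
```

Request:
jog_arm([
  [0.2,1,0,0,0,0,0],
  [0.2,1,0,0,0,0,0],
  [0.2,1,0,0,0,0,0],
  [0.2,1,0,0,0,0,0],
  [0.2,1,0,0,0,0,0],
  [0.2,1,0,0,0,0,0],
  [0.2,1,0,0,0,0,0],
])

```text
clock: 2.1
eef_pos: [520.3, -54.4, 345.0]
eef_rot: [-3.141, 0.0, 1.567]
wrist_force: [-1.0, -0.0, 0.2]
finger_gap: 94.1
finger_force: 0.0
```

```bash
cat >> h.py <<'E'
from scipy.spatial.transform import Rotation as Ro
def wsnap():
    s=manip.read_state(); c=manip.camera("wrist")
    M=np.eye(4); M[:3,:3]=Ro.from_euler("xyz",s["eef_rot"]).as_matrix(); M[:3,3]=s["eef_pos"]
    c["W"]=M@np.array(c["hand_eye"]); return c
def wplane(c,u,v,z):
    f=foc(c); x,y=u-c["cx"],v-c["cy"]; r=np.hypot(x,y); th=r/f
    d=np.array([np.sin(th)*x/r,np.sin(th)*y/r,np.cos(th)]); d=c["W"][:3,:3]@d; o=c["W"][:3,3]
    return o+d*(z-o[2])/d[2]
def wproj(c,X):
    p=np.linalg.inv(c["W"])@np.r_[X,1]; th=np.arctan2(np.hypot(p[0],p[1]),p[2]); a=np.arctan2(p[1],p[0])
    return np.array([c["cx"]+foc(c)*th*np.cos(a),c["cy"]+foc(c)*th*np.sin(a)])
E
python3 - <<'E'
from h import *
import pickle
c=wsnap(); pickle.dump(c,open("w1.pkl","wb"))
print(c["vfov"],np.round(c["W"],2))
cv2.imwrite("pics/w1.png",cv2.resize(c["frame"][:,:,::-1],(800,600),interpolation=cv2.INTER_CUBIC))
E
```

```text
65.70646984690485 [[ 1.0000e+00 -0.0000e+00 -0.0000e+00  5.1971e+02]
 [-0.0000e+00 -9.6000e-01 -2.8000e-01  2.9700e+01]
 [-0.0000e+00  2.8000e-01 -9.6000e-01  5.1617e+02]
 [ 0.0000e+00  0.0000e+00  0.0000e+00  1.0000e+00]]
```

View pics/w1.png

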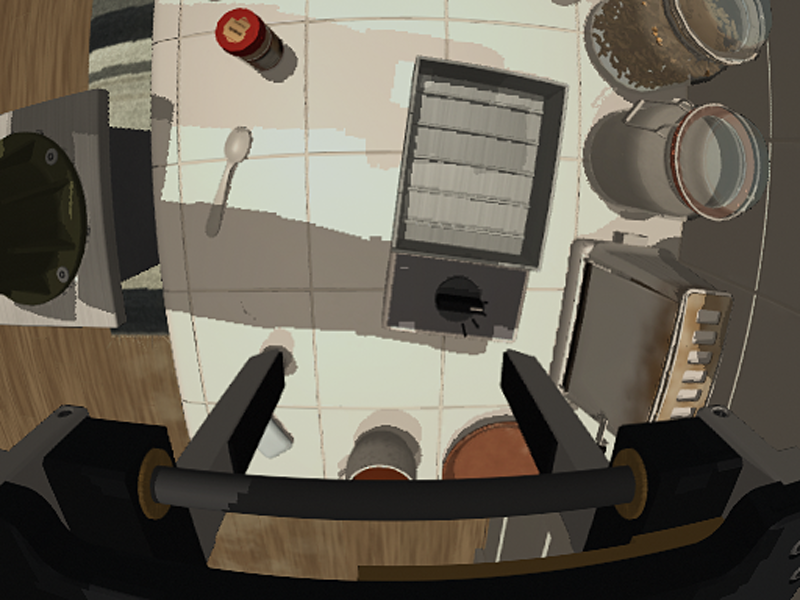

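The wrist view shows the tank rim corners at about (418,58), (567,84), (538,268), (395,247), and the dial bar at (437,300)–(485,308), in 800x600 pixels.

Run:
```python
from h import *
import pickle
c=pickle.load(open("w1.pkl","rb")); k=.64
P={n:wplane(c,u*k,v*k,80)[:2] for n,(u,v) in dict(NL=(416,57),FL=(568,84),FR=(540,269),NR=(394,247)).items()}
for n in P: print(n,np.round(P[n],1))
L=np.array([[-75,140],[75,140],[75,-50],[-75,-50.]]);W=np.array([P[n] for n in("NL","FL","FR","NR")])
A=L-L.mean(0);B=W-W.mean(0); yaw=np.arctan2((A[:,0]*B[:,1]-A[:,1]*B[:,0]).sum(),(A*B).sum())
R=np.array([[np.cos(yaw),-np.sin(yaw)],[np.sin(yaw),np.cos(yaw)]]); t=W.mean(0)-R@L.mean(0)
print("bath",t,yaw,"res",np.round(W-(L@R.T+t),1)); print("seat",R@[-73,45]+t,"dial",R@[0,-95]+t)
print("bar ends z84",wplane(c,437*k,300*k,80),wplane(c,487*k,308*k,80))
T=pickle.load(open("c0.pkl","rb"))["top"]
for l in L: print(np.round(proj(T,[*(R@l+t),80]),1), end=" ")
```

```text
NL [541.5 136.3]
FL [689.  119.4]
FR [665.8 -65.6]
NR [520.7 -45. ]
bath [598.74104534  -8.37843584] -0.12260601017525817 res [[ 0.  -3.4]
 [-1.3 -2. ]
 [-1.3  1.6]
 [ 2.5  3.9]]
seat [531.79249292  45.21159429] dial [ 587.12263395 -102.66529875]
bar ends z84 [562.82365339 -97.53431511  80.        ] [ 613.34568518 -105.92765462   80.        ]
[210.6 182.3] [217.1 135.9] [276.  143.8] [269.9 190.2]
```

Request:
jog_arm([
  [-0.3,1,-0.3,0,0,0,0],
  [-0.3,1,-0.3,0,0,0,0],
  [-0.3,1,-0.3,0,0,0,0],
  [-0.3,1,-0.3,0,0,0,0],
])

```text
clock: 2.48
eef_pos: [482.7, 70.1, 307.9]
eef_rot: [-3.139, -0.001, 1.571]
wrist_force: [0.5, -0.7, 0.3]
finger_gap: 93.7
finger_force: 0.0
```

Request:
jog_arm([
  [0,1,0,0,0,0,0],
  [0,1,0,0,0,0,0],
  [0,1,0,0,0,0,0],
  [0,1,0,0,0,0,0],
  [0,1,0,0,0,0,0],
  [0,1,0,0,0,0,0],
  [0,1,0,0,0,0,0],
])

```text
clock: 3.07
eef_pos: [484.9, 185.7, 309.5]
eef_rot: [3.141, 0.0, 1.568]
wrist_force: [-0.1, -0.4, 0.0]
finger_gap: 93.8
finger_force: 0.0
```

Run:
```python
from h import *
import pickle
c=wsnap(); pickle.dump(c,open("w2.pkl","wb"))
p=wproj(c,[486,295,100]); print(p)
u,v=int(p[0])-60,int(p[1])-60; u=max(u,0);v=max(v,0);print(u,v)
cv2.imwrite("pics/w2.png",cv2.resize(c["frame"][v:v+120,u:u+120,::-1],(600,600),interpolation=cv2.INTER_CUBIC))
```

```text
[252.63374951  88.00649094]
192 28
```

View pics/w2.png

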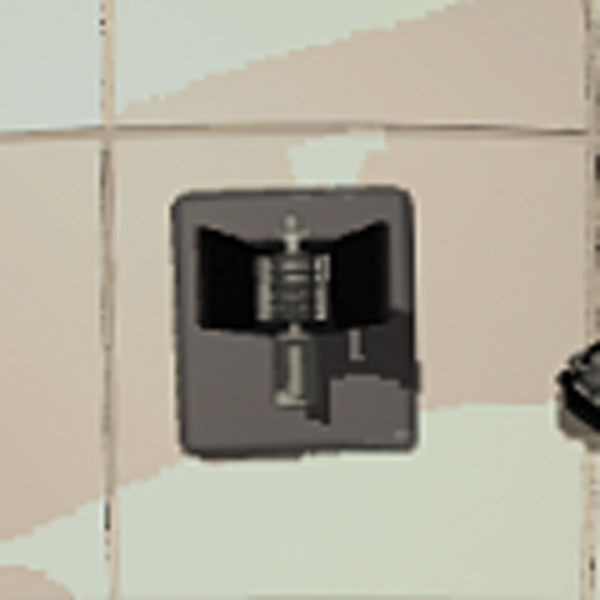

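The crop shows the clip on the grey fin: handle tips at (197,227–330) and (390,222–327), fin from (292,215) to (290,405), small clip away at (590,390).

Run:
```python
from h import *
import pickle
c=pickle.load(open("w2.pkl","rb"))
g=lambda n,x,y,z:print(n,np.round(wplane(c,192+x/5-.5,28+y/5-.5,z),1))
g("hl1",197,227,127);g("hl2",197,330,127);g("hr1",390,222,127);g("hr2",390,327,127)
g("hub",292,287,97);g("fin1",292,218,80);g("fin2",290,405,80)
for p in((175,192),(410,188),(415,450),(185,457)): g("foot",*p,14)
print(manip.read_state()["eef_pos"])
```

```text
hl1 [460.5 311.6 127. ]
hl2 [460.4 286.9 127. ]
hr1 [505.6 312.7 127. ]
hr2 [505.6 287.5 127. ]
hub [482.6 299.2  97. ]
fin1 [482.5 319.3  80. ]
fin2 [481.9 268.7  80. ]
foot [446.2 336.3  14. ]
foot [518.6 337.4  14. ]
foot [520.4 254.5  14. ]
foot [448.8 252.4  14. ]
[484.84844848 185.75991568 309.57350294]
```

Request:
jog_arm([
  [-0.01,0.94,-0.8,0,0,0,0],
  [-0.01,0.94,-0.8,0,0,0,0],
  [-0.01,0.94,-0.8,0,0,0,0],
  [-0.01,0.94,-0.8,0,0,0,0],
  [-0.01,0.94,-0.8,0,0,0,0],
  [-0.01,0.94,-0.8,0,0,0,0],
], grip_force=15)

```text
clock: 3.62
eef_pos: [483.4, 299.4, 213.0]
eef_rot: [-3.14, 0.001, 1.57]
wrist_force: [0.7, 0.2, 0.1]
finger_gap: 93.7
finger_force: 0.0
```

Request:
jog_arm([
  [0,0,-0.3,0,0,0,0],
  [0,0,-0.6,0,0,0,0],
  [0,0,-0.84,0,0,0,0],
  [0,0,-0.84,0,0,0,0],
  [0,0,-0.84,0,0,0,0],
  [0,0,-0.84,0,0,0,0],
])

```text
clock: 4.12
eef_pos: [484.7, 299.8, 115.6]
eef_rot: [3.138, -0.002, 1.569]
wrist_force: [0.1, -0.5, 1.2]
finger_gap: 94.2
finger_force: 0.0
```

Request:
jog_arm([
  [0,0,0,0,0,0,0.45],
  [0,0,0,0,0,0,0.55],
  [0,0,0,0,0,0,0.65],
  [0,0,0,0,0,0,0.75],
  [0,0,0,0,0,0,0.85],
  [0,0,0,0,0,0,0.85],
  [0,0,0,0,0,0,0.85],
  [0,0,0,0,0,0,0.85],
])

```text
clock: 4.78
eef_pos: [483.3, 300.0, 112.6]
eef_rot: [3.142, 0.0, 1.57]
wrist_force: [1.3, 0.5, 1.2]
finger_gap: 43.9
finger_force: 2.5
```

Request:
jog_arm([
  [0,0,0,0,0,0,0.85],
  [0,0,0,0,0,0,0.85],
  [0,0,0,0,0,0,0.85],
  [0,0,0,0,0,0,0.85],
  [0,0,0,0,0,0,0.85],
  [0,0,0,0,0,0,0.85],
])

```text
clock: 5.28
eef_pos: [483.3, 300.0, 112.6]
eef_rot: [-3.142, 0.0, 1.57]
wrist_force: [-0.1, -0.4, -0.4]
finger_gap: 22.0
finger_force: 15.0
```

Request:
jog_arm([
  [0,0,0.2,0,0,0,0.85],
  [0,0,0.5,0,0,0,0.85],
  [0,0,0.8,0,0,0,0.85],
  [0,0,1,0,0,0,0.85],
  [0,0,1,0,0,0,0.85],
  [0,0,1,0,0,0,0.85],
])

```text
clock: 5.78
eef_pos: [483.6, 300.2, 233.6]
eef_rot: [3.14, -0.001, 1.57]
wrist_force: [-0.4, -0.3, -1.0]
finger_gap: 22.0
finger_force: 15.0
```

Request:
jog_arm([
  [0.2,-0.3,0,0,0,-0.04,0.85],
  [0.2,-0.6,0,0,0,-0.078,0.85],
  [0.2,-0.9,0,0,0,-0.078,0.85],
  [0.2,-1,0,0,0,-0.078,0.85],
  [0.2,-1,0,0,0,-0.078,0.85],
  [0.2,-1,0,0,0,-0.078,0.85],
])

```text
clock: 6.28
eef_pos: [507.1, 179.9, 231.7]
eef_rot: [-3.14, 0.0, 1.447]
wrist_force: [0.1, 0.5, -0.2]
finger_gap: 22.2
finger_force: 15.0
```

Request:
jog_arm([
  [0.2,-0.3,0,0,0,0,0.85],
  [0.2,-0.6,0,0,0,0,0.85],
  [0.2,-0.9,0,0,0,0,0.85],
  [0.2,-1,0,0,0,0,0.85],
  [0.2,-1,0,0,0,0,0.85],
  [0.2,-1,0,0,0,0,0.85],
  [0.2,-1,0,0,0,0,0.85],
])

```text
clock: 6.87
eef_pos: [531.3, 61.7, 232.4]
eef_rot: [-3.141, -0.0, 1.449]
wrist_force: [-0.3, 0.4, -1.2]
finger_gap: 21.8
finger_force: 15.0
```

Run:
```python
from h import *
import pickle
c=wsnap(); s=manip.read_state(); S=manip.camera("side"); T=manip.camera("top"); pickle.dump((c,S,T),open("w3.pkl","wb"))
print(s["clock"],s["eef_pos"],s["eef_rot"],s["finger_gap"],s["finger_force"])
print("seat in wrist",wproj(c,[531.8,45.2,72]),"side",proj(S,[531.8,45.2,72]))
out=np.zeros((600,800,3),np.uint8)
out[:, :400]=cv2.resize(c["frame"][0:384,128:384,::-1],(400,600))
u,v=proj(S,[531.8,45.2,72]).astype(int)
out[:300,400:]=cv2.resize(S["frame"][v-60:v+30,u-60:u+60,::-1],(400,300),interpolation=cv2.INTER_CUBIC);print("side crop origin",u-60,v-60)
u,v=proj(T,[531.8,45.2,72]).astype(int)
out[300:,400:]=cv2.resize(T["frame"][v-30:v+30,u-40:u+40,::-1],(400,300),interpolation=cv2.INTER_CUBIC);print("top crop origin",u-40,v-30)
cv2.imwrite("pics/w3.png",out)
```

```text
6.9167 [531.28261355  61.69066026 232.45391853] [-3.14131237e+00 -2.12247464e-04  1.44956776e+00] 21.496679520773846 14.996191710233688
seat in wrist [254.25349283 194.98766108] side [245.90172389 203.87405371]
side crop origin 185 143
top crop origin 200 155
```

View pics/w3.png

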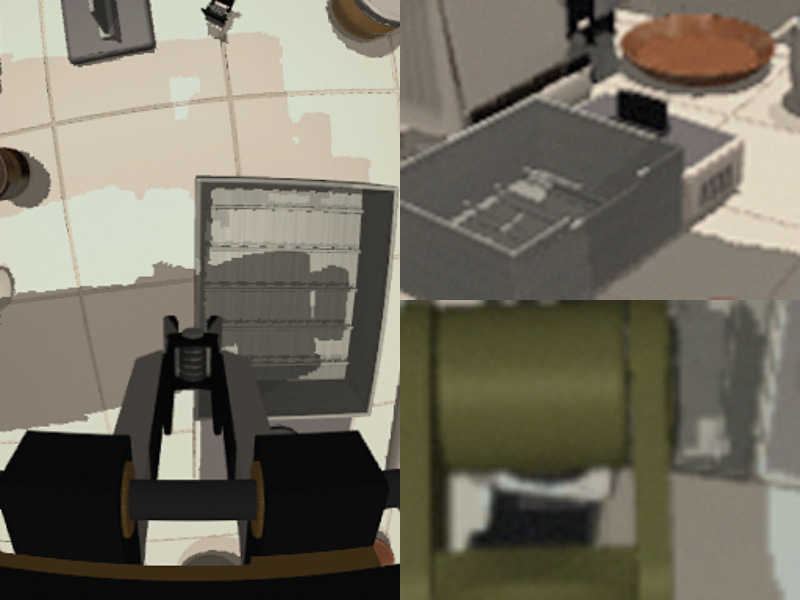

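The clip is held squeezed with the jaws open. The wrist panel shows tank corners at (197,179) and (396,187); the side panel shows the dip's ends at about (570,225) and (640,172).

Run:
```python
from h import *
import pickle
c,S,T=pickle.load(open("w3.pkl","rb"))
g=lambda n,x,y,z:print(n,np.round(wplane(c,128+x/1.5625-.3,y/1.5625-.3,z),1))
g("NL",196,178,80);g("FL",397,186,80);g("FR",371,413,80);g("wall mid outer",196,250,80);g("wall near dip outer",195,300,80)
q=lambda n,x,y,z:print(n,np.round(plane(S,185+(x-400)/3.333-.3,143+y/3.333-.3,z),1))
q("NL",515,254,80);q("dipL",570,223,80);q("dipR",640,170,80);q("NR",681,150,80);q("FL",400,188,80)
a=-0.1226;R=np.array([[np.cos(a),-np.sin(a)],[np.sin(a),np.cos(a)]])
for l in((-75,140),(75,140),(75,-50),(-75,-50),(-75,83),(-75,7)): print(l,R@l+[598.74,-8.38])
g("clip mid",192,330,0)
```

```text
NL [541.6 138.5  80. ]
FL [688.5 120.7  80. ]
FR [666.2 -64.5  80. ]
wall mid outer [535.6  88.1  80. ]
wall near dip outer [530.5  51.7  80. ]
NL [540.9 139.4  80. ]
dipL [531.2  89.7  80. ]
dipR [527.4   2.3  80. ]
NR [516.4 -40.   80. ]
FL [659.8 110.7  80. ]
(-75, 140) [541.42398215 139.74114669]
(75, 140) [690.29808647 121.39718136]
(75, -50) [667.06239705 -67.1766841 ]
(-75, -50) [518.18829273 -48.83271877]
(-75, 83) [534.45327533  83.16898705]
(-75, 7) [525.15899956   7.73944087]
clip mid [5.219e+02 3.000e-01 0.000e+00]
```

Request:
jog_arm([
  [0,-0.125,-0.2,0,0,0,0.85],
  [0,-0.125,-0.4,0,0,0,0.85],
  [0,-0.125,-0.6,0,0,0,0.85],
  [0,-0.125,-0.7,0,0,0,0.85],
  [0,-0.125,-0.7,0,0,0,0.85],
  [0,-0.125,-0.7,0,0,0,0.85],
])

```text
clock: 7.52
eef_pos: [531.3, 45.6, 148.8]
eef_rot: [-3.141, 0.0, 1.449]
wrist_force: [-0.3, -0.4, -0.8]
finger_gap: 21.7
finger_force: 15.0
```

Request:
jog_arm([
  [0,0,-0.08,0,0,0,0.85],
  [0,0,-0.16,0,0,0,0.85],
  [0,0,-0.24,0,0,0,0.85],
  [0,0,-0.32,0,0,0,0.85],
  [0,0,-0.37,0,0,0,0.85],
  [0,0,-0.37,0,0,0,0.85],
  [0,0,-0.37,0,0,0,0.85],
  [0,0,-0.37,0,0,0,0.85],
])

```text
clock: 8.18
eef_pos: [531.5, 45.0, 104.5]
eef_rot: [3.141, -0.0, 1.448]
wrist_force: [0.0, -0.2, -0.5]
finger_gap: 21.1
finger_force: 15.0
```

Run:
```python
from h import *
S=manip.camera("side"); s=manip.read_state(); print(s["eef_pos"],s["wrist_force"],s["finger_gap"])
u,v=proj(S,[531.8,45.2,85]).astype(int);print(u-40,v-40)
cv2.imwrite("pics/s4.png",cv2.resize(S["frame"][v-40:v+35,u-45:u+45,::-1],(720,600),interpolation=cv2.INTER_CUBIC))
```

```text
[531.49595684  45.00338549 104.62118009] [ 0.13943932  0.45256893 -1.03889166] 21.562867902644303
205 159
```

View pics/s4.png

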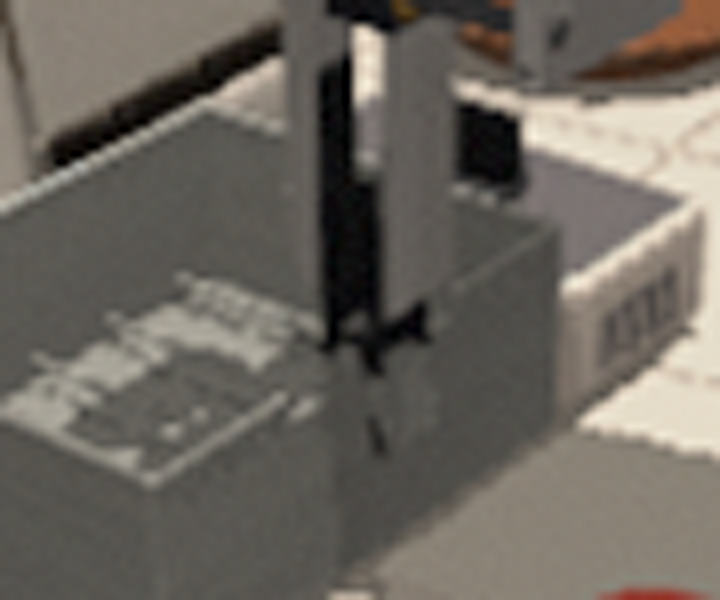

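The outer jaw at (375,430) is outside the wall, the pivot is just above the dip at (370,345), and there is no contact force. The clip straddles the wall, so I release it.

Request:
jog_arm([
  [0,0,0,0,0,0,0.7],
  [0,0,0,0,0,0,0.6],
  [0,0,0,0,0,0,0.5],
  [0,0,0,0,0,0,0.4],
  [0,0,0,0,0,0,0.3],
  [0,0,0,0,0,0,0.3],
  [0,0,0,0,0,0,0.3],
  [0,0,0,0,0,0,0.3],
])

```text
clock: 8.9
eef_pos: [531.3, 45.0, 104.3]
eef_rot: [3.142, -0.0, 1.448]
wrist_force: [0.2, 0.1, 0.4]
finger_gap: 65.6
finger_force: 0.0
```

Request:
jog_arm([
  [0,0,0,0,0,0,0.3],
  [0,0,0,0,0,0,0.3],
  [0,0,0,0,0,0,0.3],
  [0,0,0,0,0,0,0.3],
  [0,0,0,0,0,0,0.3],
  [0,0,0,0,0,0,0.3],
])

```text
clock: 9.4
eef_pos: [531.3, 45.0, 104.3]
eef_rot: [-3.142, -0.0, 1.448]
wrist_force: [-0.2, 0.2, 0.1]
finger_gap: 65.5
finger_force: 0.0
```

Request:
jog_arm([
  [0,0,0.1,0,0,0,0.3],
  [0,0,0.3,0,0,0,0.3],
  [0,0,0.6,0,0,0,0.3],
  [0,0,0.8,0,0,0,0.3],
  [0,0,1,0,0,0,0.3],
  [0,0,1,0,0,0,0.3],
  [0,0,1,0,0,0,0.3],
])

```text
clock: 9.98
eef_pos: [531.6, 45.0, 225.2]
eef_rot: [3.139, -0.0, 1.448]
wrist_force: [0.5, 0.4, -0.5]
finger_gap: 65.8
finger_force: 0.0
```

Request:
jog_arm([
  [0.23,-0.6,0,0,0,0.5,0.6],
  [0.23,-0.6,0,0,0,0.5,0.6],
  [0.23,-0.6,0,0,0,0.5,0.6],
  [0.23,-0.6,0,0,0,0.5,0.6],
  [0.23,-0.6,0,0,0,0.5,0.6],
  [0.23,-0.6,0,0,0,0.5,0.6],
  [0.23,-0.6,0,0,0,0.5,0.6],
  [0.23,-0.6,0,0,0,0.5,0.6],
])

```text
clock: 10.65
eef_pos: [558.5, -27.0, 222.8]
eef_rot: [-3.14, -0.002, 2.235]
wrist_force: [0.1, 0.4, 0.1]
finger_gap: 37.4
finger_force: 0.0
```

Run:
```python
from h import *
import pickle
S=manip.camera("side"); c=wsnap(); pickle.dump((c,S),open("w5.pkl","wb")); print(wproj(c,[587.1,-102.5,84]))
u,v=proj(S,[531.8,45.2,85]).astype(int);print(u-45,v-40)
out=np.zeros((600,800,3),np.uint8)
out[:400,:480]=cv2.resize(S["frame"][v-40:v+35,u-45:u+45,::-1],(480,400),interpolation=cv2.INTER_CUBIC)
u,v=wproj(c,[587.1,-102.5,84]).astype(int); v=max(v,40);u=min(max(u,40),470);print(u-40,v-40)
out[:320,480:]=cv2.resize(c["frame"][v-40:v+40,u-40:u+40,::-1],(320,320),interpolation=cv2.INTER_CUBIC)
out[320:,480:]=cv2.resize(c["frame"][:,:,::-1],(320,280))
cv2.imwrite("pics/s5.png",out)
```

```text
[230.93649567 250.8302953 ]
200 159
190 210
```

View pics/s5.png

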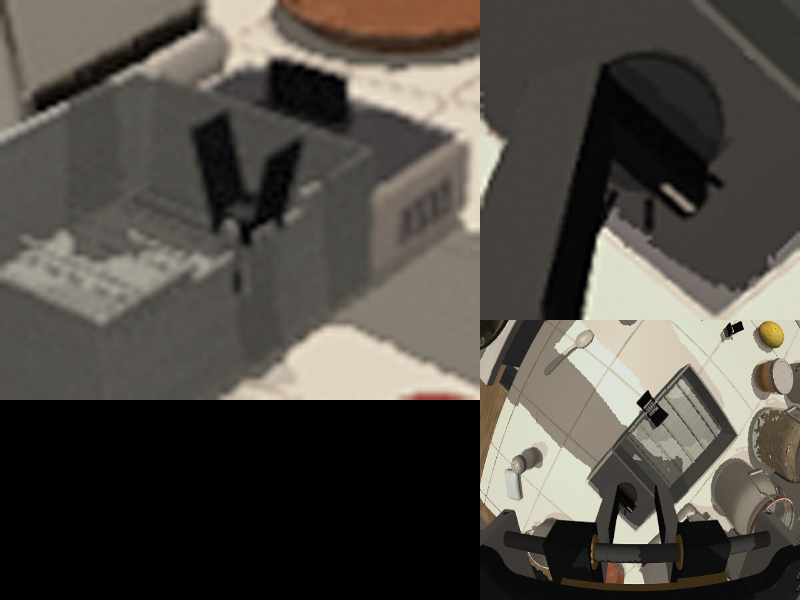

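The clip grips the wall in the dip, upright and released. The dial's white line is at (680,198) in the wrist crop.

Run:
```python
from h import *
import pickle
c,S=pickle.load(open("w5.pkl","rb"))
print("white",wplane(c,190+(679-480)/4,210+198/4,84))
a=-.1226
for r in(-23,0,16,23):
  p=wproj(c,[587.1+r*np.cos(a),-102.5+r*np.sin(a),84]); print(r,(p[0]-190)*4+480,(p[1]-210)*4)
q=lambda x,y,z:print(np.round(plane(S,200+x/5.333-.4,159+y/5.333-.4,z),1))
q(270,62,84);q(348,78,84);
for r in(-23,23): print(proj(S,[587.1+r*np.cos(a),-102.5+r*np.sin(a),84])*1-[200,159])
print(manip.read_state()["eef_pos"],manip.read_state()["joints"])
```

```text
white [ 602.2338849  -105.40084874   84.        ]
-23 586.0423006202882 112.75573899511812
0 643.7459826627623 163.32118120404584
16 682.926602221904 197.1874172609148
23 699.7827734023535 211.6421776702473
[604.8 -97.   84. ]
[ 561.5 -100.6   84. ]
[63.76614989 14.12918352]
[50.19338782  9.71318486]
[558.60702247 -26.95195217 223.22863275] [-1.13703122e-01  3.14114535e-01  1.47950868e+00  2.63479865e-06
  1.34951906e+00 -7.73827312e-01]
```

Request:
jog_arm([
  [0.233,-0.627,0,0,0,0.5,0.6],
  [0.233,-0.627,0,0,0,0.5,0.6],
  [0.233,-0.627,0,0,0,0.5,0.6],
  [0.233,-0.627,0,0,0,0.5,0.6],
  [0.233,-0.627,0,0,0,0.5,0.6],
  [0.233,-0.627,0,0,0,0.5,0.6],
  [0.233,-0.627,0,0,0,0.5,0.6],
  [0.233,-0.627,0,0,0,0.5,0.6],
], grip_force=40)

```text
clock: 11.42
eef_pos: [586.7, -102.2, 223.7]
eef_rot: [3.141, -0.001, 3.019]
wrist_force: [-0.4, -0.2, -0.5]
finger_gap: 37.3
finger_force: 0.0
```

Request:
jog_arm([
  [0,0,-0.2,0,0,0,0.6],
  [0,0,-0.4,0,0,0,0.6],
  [0,0,-0.6,0,0,0,0.6],
  [0,0,-0.7,0,0,0,0.6],
  [0,0,-0.7,0,0,0,0.6],
  [0,0,-0.7,0,0,0,0.6],
])

```text
clock: 11.92
eef_pos: [587.0, -102.2, 140.6]
eef_rot: [3.142, -0.0, 3.017]
wrist_force: [-0.6, 0.2, 0.6]
finger_gap: 37.4
finger_force: 0.0
```

Run:
```python
from h import *
c=wsnap(); S=manip.camera("side"); s=manip.read_state(); print(s["eef_pos"],s["eef_rot"],s["finger_gap"])
out=np.zeros((480,800,3),np.uint8)
u,v=proj(S,[587,-102,84]).astype(int)
out[:,400:]=cv2.resize(S["frame"][v-48:v+48,u-40:u+40,::-1],(400,480),interpolation=cv2.INTER_CUBIC)
u,v=wproj(c,[587,-102,84]).astype(int); print(u,v)
v=min(v,384-48)
out[:,:400]=cv2.resize(c["frame"][v-48:v+48,u-40:u+40,::-1],(400,480),interpolation=cv2.INTER_CUBIC)
cv2.imwrite("pics/s6.png",out)
```

```text
[ 587.51157982 -102.36762124  141.79534834] [-3.14134141e+00  2.10619439e-03  3.01772592e+00] 37.79467444456227
250 213
```

View pics/s6.png

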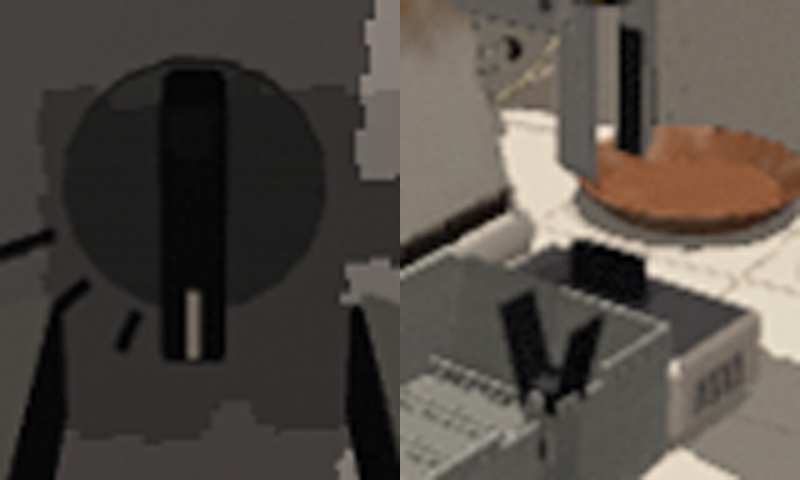

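The dial bar is upright at (194,70–362) between the fingers, with the white line at the +x end and the marks on its clockwise side. Its middle lies about 3 mm nearer than predicted, so I shift 2.5 mm.

Request:
jog_arm([
  [-0.02,0,-0.2,0,0,0,0.6],
  [-0.02,0,-0.4,0,0,0,0.6],
  [-0.02,0,-0.55,0,0,0,0.6],
  [-0.02,0,-0.63,0,0,0,0.6],
  [-0.02,0,-0.63,0,0,0,0.6],
  [-0.02,0,-0.63,0,0,0,0.6],
  [-0.02,0,-0.63,0,0,0,0.6],
])

```text
clock: 12.6
eef_pos: [585.3, -102.4, 67.2]
eef_rot: [-3.141, 0.002, 3.018]
wrist_force: [-5.7, 1.1, 11.4]
finger_gap: 38.0
finger_force: 5.3
```

Request:
jog_arm([
  [0,0,0,0,0,0,0.75],
  [0,0,0,0,0,0,0.85],
  [0,0,0,0,0,0,0.95],
  [0,0,0,0,0,0,1],
  [0,0,0,0,0,0,1],
  [0,0,0,0,0,0,1],
  [0,0,0,0,0,0,1],
  [0,0,0,0,0,0,1],
])

```text
clock: 13.27
eef_pos: [585.8, -104.1, 67.3]
eef_rot: [-3.139, 0.004, 3.018]
wrist_force: [-1.6, -10.1, 6.6]
finger_gap: 10.7
finger_force: 41.4
```

Request:
jog_arm([
  [0,-0.015,0.03,0,0,0,1],
  [0,-0.015,0.03,0,0,0,1],
  [0,-0.015,0.03,0,0,0,1],
])

```text
clock: 13.52
eef_pos: [585.3, -104.1, 67.6]
eef_rot: [3.141, 0.002, 3.018]
wrist_force: [13.4, -2.3, -24.1]
finger_gap: 10.8
finger_force: 40.0
```

Request:
jog_arm([
  [0,0,0,0,0,-0.06,1],
  [0,0,0,0,0,-0.12,1],
  [0,0,0,0,0,-0.18,1],
  [0,0,0,0,0,-0.24,1],
  [0,0,0,0,0,-0.3,1],
  [0,0,0,0,0,-0.36,1],
  [0,0,0,0,0,-0.4,1],
  [0,0,0,0,0,-0.4,1],
])

```text
clock: 14.18
eef_pos: [585.8, -103.2, 67.7]
eef_rot: [3.139, 0.001, 2.386]
wrist_force: [16.7, 4.9, -24.7]
finger_gap: 10.8
finger_force: 40.0
```

Run:
```python
from h import *
s=manip.read_state(); print({k:np.round(s[k],3) for k in("eef_pos","eef_rot","wrist_force","moment","finger_gap","finger_force")})
```

```text
{'eef_pos': array([ 585.812, -103.164,   67.693]), 'eef_rot': array([3.139e+00, 1.000e-03, 2.386e+00]), 'wrist_force': array([ 16.701,   4.93 , -24.743]), 'moment': array([ 0.827, -3.398,  0.082]), 'finger_gap': np.float64(10.842), 'finger_force': np.float64(39.983)}
```

Request:
jog_arm([
  [0.005,0,-0.015,0,0,-0.06,1],
  [0.01,0,-0.02,0,0,-0.12,1],
  [0.01,0,-0.02,0,0,-0.18,1],
  [0.01,0,-0.02,0,0,-0.24,1],
  [0.01,0,-0.02,0,0,-0.3,1],
  [0.01,0,-0.02,0,0,-0.35,1],
  [0.01,0,-0.02,0,0,-0.39,1],
  [0.01,0,-0.02,0,0,-0.39,1],
])

```text
clock: 14.85
eef_pos: [586.9, -102.7, 67.5]
eef_rot: [3.138, -0.001, 1.774]
wrist_force: [4.3, 9.6, -0.7]
finger_gap: 10.6
finger_force: 40.0
```

Request:
jog_arm([
  [0,0,0,0,0,0,1],
  [0,0,0,0,0,0,1],
  [0,0,0,0,0,0,1],
  [0,0,0,0,0,0,1],
  [0,0,0,0,0,0,1],
  [0,0,0,0,0,0,1],
])

```text
clock: 15.35
eef_pos: [587.0, -102.7, 67.5]
eef_rot: [3.138, -0.001, 1.778]
wrist_force: [3.4, 10.5, -0.9]
finger_gap: 10.5
finger_force: 40.0
```

Run:
```python
from h import *
s=manip.read_state(); print({k:np.round(s[k],3) for k in("eef_pos","eef_rot","wrist_force","moment","finger_gap","finger_force")})
c=wsnap(); S=manip.camera("side")
out=np.zeros((480,800,3),np.uint8)
u,v=proj(S,[560,-40,84]).astype(int)
out[:,400:]=cv2.resize(S["frame"][v-54:v+54,u-45:u+45,::-1],(400,480),interpolation=cv2.INTER_CUBIC)
u,v=wproj(c,[587,-103,84]).astype(int); print(u,v); v=min(v,384-60)
out[:,:400]=cv2.resize(c["frame"][v-60:v+60,u-50:u+50,::-1],(400,480),interpolation=cv2.INTER_CUBIC)
cv2.imwrite("pics/s7.png",out)
```

```text
{'eef_pos': array([ 586.954, -102.746,   67.497]), 'eef_rot': array([ 3.138e+00, -1.000e-03,  1.778e+00]), 'wrist_force': array([ 3.437, 10.497, -0.861]), 'moment': array([ 1.848, -0.748,  0.102]), 'finger_gap': np.float64(10.495), 'finger_force': np.float64(40.004)}
252 256
```

View pics/s7.png

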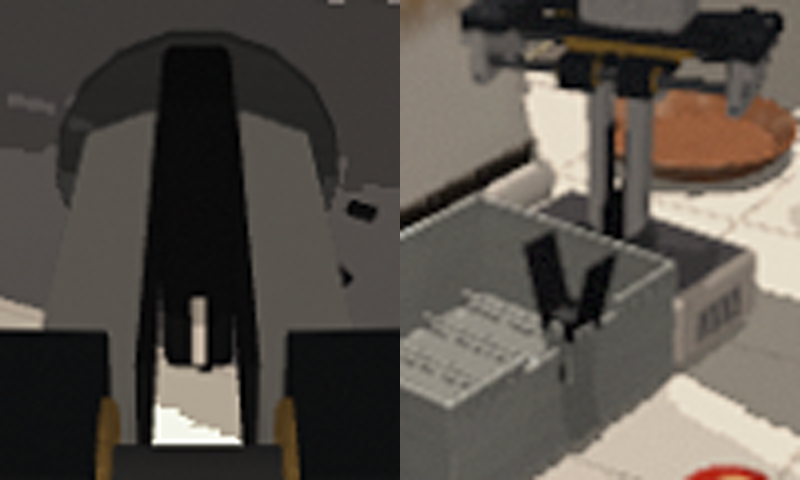

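The bar is square in the fingers, turned 1.24 rad, with the third mark showing at the white line's end (207,365). The clip still sits upright in the dip.

```bash
python3 -c "
from cell import manip
print(manip.sign_off())"
```

```text
the job is handed in; nothing more can be done
None
```

The job is handed in: the clip grips the dip in the tank's near wall, released and upright, and the gripper is holding the dial at about 1.24 rad, just past its third mark; the sign-off gave no verdict.

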